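# Fetch the fallen cork from under the bread rack with the reacher

### The arm

A 7-joint arm with a two-finger parallel gripper is mounted at the origin on the work surface. World frame = base frame: x ahead of the robot, y to its left, z up, the work surface at z = 0. Lengths are in mm, angles in degrees, forces in N, time in s.
With the tool pointing down it reaches from about 350 to 900 mm from the base axis. Payload 19.9 kg.
Tool frame: the origin (TCP) lies midway between the tips of the shut fingers; the grasp point (between the pads) lies 19 mm behind it (robot.grip_point_offset is the z of the grasp point in the tool frame, in mm); z points along the fingers, y is the direction in which the jaws open and shut (so a half turn about z gives the same grasp; the last joint's range is limited). The gripper opens to 85 mm and grips with 20 to 120 N. Pads are 22 mm wide; open, the fingers measure 114 mm over their backs; the gripper's body (76 mm by 85 mm) begins 54 mm behind the grasp point. The pads swing forward as they close: fully open they stand 13 mm farther back than shut.
Start: joints at [-2.378, 23.915, -0.59, 92.452, 0.269, 63.638, -3.037], TCP at [624.978, 0.001, 194.66] pointing down, gripper open.
Joint ranges: [-161.28, 161.28], [-22.2, 115.67], [-73.04, 71.86], [3.21, 147.25], [-68.34, 248.33], [10.77, 114.83], [-161.83, 161.83]. Speed limits (degrees/s): [108.29, 108.29, 136.94, 136.94, 172.46, 172.46, 172.46].

### API

Orientations are given as a 3x3 rotation matrix whose columns are the frame's x, y, z axes.
In Python, from cell import robot gives the robot as it stands.
- The arm moves only by the shell command python3 -m creep 'ROWS' [FORCE]. ROWS is JSON, a list of rows, each a list of 3 entries, a list of its own where there are three numbers: the turn, a rotation vector about the tool's x, y, z in degrees, then the shift along the tool's x, y, z in m, then the closure, from 0 (fully open) to 1 (shut). A call has 1 to 12 rows; each row is the pose to reach, as a shift and turn from the pose commanded when the call began, along the tool's axes at that moment; what a row does not reach only later rows make up. A row lasts 1/12 s, in which the tool goes at most 41.7 mm and 7.16 degrees, less where a joint would pass 70% of its speed; a pose out of reach is approached as far as the arm can. A call with a gripper value outside its range is refused whole. The fingers move at their own pace and stop on an object; FORCE is the grip in N (left out, the last holds). Time passes only in rows, so rows that repeat a pose let the fingers close. It gives the time, the measured TCP pose, the force and the opening at its end, in the units of the state.
- robot.sense(): the state, without advancing time (a new reading comes with each control period).
- robot.grab_frame(name): name is "scene" or "side" or "wrist"; returns the picture (384x512x3 uint8, red, green, blue); there is no depth.
- robot.calibration(name): a dict with "fx", "fy", "cx", "cy" (pixels), "rvec" (rotation vector, rad) and "tvec" (3), from world to camera coordinates, as OpenCV has them. Camera axes: x right, y down, z forward; pixel columns grow to the right and rows downward; lengths in mm; the calibration is good to about 2 mm. A picture is of the moment at which its call begins: read the wrist's pose just before it. calibration takes no time and is no camera call; for the wrist camera it gives the pose at the moment of the call.
- robot.job_done(): hands the job in, once; it reports no verdict.
Trained networks look in the newest picture that a camera, given by its name, has taken for a name from the list of things; names that differ only in an ending like _2 or _b are one class to them, and where a whole thing is asked for, a point or a joint stands for the part that bears it (a point fixed in the world has none). Each returns a list of dicts, best first, with "conf" (0 to 1); they miss things now and then, are a little off and sometimes report something else, mostly with a low value. They report only what shows in the picture. A call takes as long as a camera call. They do not tell look-alikes from the thing itself.
- robot.find_in(camera, label): "point" ([column, row] in pixels, amid what is visible of it).
The state is a dict: "time": time; "qpos": joint angles; "joint_vel": joint speeds; "effort": joint torques, N m; "eef_pos": TCP position; "tcp_rot": TCP orientation; "force": force on the tool from outside, world axes, zero at the start; "moment": the same for the moment, N m; "finger_gap": finger opening in mm.
Only numpy, scipy, OpenCV 4.12 (cv2) and the standard library are available. Lean on these libraries where they do the work, as an engineer would, in place of code of your own. Each camera call takes 0.05 s, during which the arm holds its last target. There are 200 camera calls.

### The job

A cork stopper has fallen under the wire bread rack. Slide the reacher in flat along the counter from the rack's open front, squeeze its trigger so that the jaws close on the cork, and draw the cork out in the closed jaws until it is at least 5 cm in front of the rack; then let the trigger go so that the cork and the reacher lie free on the counter. Touch the cork only with the reacher, and leave the little jam jar that is also under the rack where it is.

Things in the scene. Friction and masses are not known exactly. Their poses are not given: they have to be found in the camera images.
- reacher: Black and metal pick-up reacher lying flat on the counter, 280 mm long, 280 g, balanced near its grip. Origin: counter level, mid grip; x points to the jaws, y across, z up. The grip is two parallel upright bars along x, 85 mm long, 11 mm thick, tops at 42 mm: fixed handle (outer face y -32 mm) and trigger bar (outer face y +32 mm); a downward gripper takes both across y, 64 mm in all.
- trigger (a joint): Squeeze of the trigger bar towards the handle, m: 0 released, 0.032 stop. Its spring needs 9 N to start and 14 N at the stop: fingers closed by position to 60 mm hold the tool, jaws nearly open, and it can be slid flat on the counter. Jaw gap is 66 mm at 0 and narrows 1.08 mm per mm; on the cork it stops near 0.028 (bars 36 mm over all). A grip of 20 to 30 N holds the cork.
- reacher_bite (a point): The point midway between the open jaws' pads, 250 mm ahead of the reacher's origin, 15 mm up: bring it to the cork before squeezing. The jaws reach 30 mm beyond it, are 26 mm high and 90 to 100 mm wide outside: a fixed one on the -y side, a hinged one on +y. When both fingers close evenly the whole tool shifts in +y by half the trigger's travel, so both jaws come in evenly about this point.
- cork: Cork stopper, an upright plain brown cylinder 36 mm in diameter and 34 mm tall, about 25 g, standing loose on the counter under the rack. Origin: centre of its underside.
- jar: Small amber glass jam jar with a steel lid, 42 mm in diameter and 44 mm tall, also under the rack, at least 105 mm to the left or right of the cork. Origin: centre of its underside. To be left alone.
- rack: Fixed wire bread rack, 460 mm along its x, 160 mm along its y, wires 61 to 67 mm above the counter, a bread roll on top at each end (up to 115 mm high). Origin: counter level, under its centre. Its open front, towards the reacher, is the long edge at y = -80 mm; legs only at the corners. Cork and jar stand under it within 85 mm of its centre in x.
Mind the look-alikes: they are no part of the job. What is meant by the cork is not yellow, and is the larger of those in its own colour.

How it is judged:
By the outcome, as a careful person would: the job done as asked, in the order asked, and still so for the second after the job is handed in, with the robot touching nothing.
It also fails if it takes over 42 s, if anything falls off the work surface, if the arm or the gripper's body presses on something with over 40 N, if the wrist force passes 120 N, or if a joint passes its speed limit or range.

## Working session

There is one attempt and no reset: what is moved stays moved. The work goes in short steps, Python scripts to look and compute and a shell command to move; the robot and the scene stay as the last step left them, time stands still between calls to the robot, and variables do not carry over. Pictures are saved under pics/ and viewed, about 8 in all and at most 12, crops included, and the job is handed in when it is done.

```bash
ls; mkdir -p pics; cat > h.py <<'E'
import numpy as np, cv2
from cell import robot
def grab(cam,name,crop=None,scale=1):
    f=robot.grab_frame(cam)[:,:,::-1].copy()
    if crop: f=f[crop[1]:crop[3],crop[0]:crop[2]]
    if scale!=1: f=cv2.resize(f,None,fx=scale,fy=scale,interpolation=cv2.INTER_CUBIC)
    cv2.imwrite('pics/'+name+'.png',f)
def ray(cal,px):
    R=cv2.Rodrigues(np.array(cal['rvec'],float))[0];t=np.array(cal['tvec'],float).ravel()
    d=R.T@np.array([(px[0]-cal['cx'])/cal['fx'],(px[1]-cal['cy'])/cal['fy'],1.]);return -R.T@t,d
def onz(cal,px,z):
    c,d=ray(cal,px);return c+d*(z-c[2])/d[2]
def proj(cal,p):
    K=np.array([[cal['fx'],0,cal['cx']],[0,cal['fy'],cal['cy']],[0,0,1.]])
    return cv2.projectPoints(np.array(p,float).reshape(-1,3),np.array(cal['rvec'],float),np.array(cal['tvec'],float),K,None)[0].reshape(-1,2)
E
python3 - <<'E'
from h import *
ims=[]
for c in ['scene','side','wrist']:
    f=robot.grab_frame(c)[:,:,::-1]; cv2.imwrite(f'pics/{c}0.png',f); ims.append(f)
    cal=robot.calibration(c); print(c,ray(cal,(cal['cx'],cal['cy'])))
    for l in ['reacher','reacher_bite','cork','jar','rack']:
        print(l,[(np.round(d['point']).tolist(),round(d['conf'],2),onz(cal,d['point'],20).round().tolist()) for d in robot.find_in(c,l)])
s=robot.sense();print(s['time'],s['tcp_rot'],s['finger_gap'])
E
```

```text
pics
scene (array([1402.77297804,  -73.34604355, 1053.98474451]), array([-0.63407667,  0.07743924, -0.76938283]))
reacher [([165.0, 195.0], 0.89, [552.0, -215.0, 20.0])]
reacher_bite [([163.0, 193.0], 0.9, [543.0, -221.0, 20.0])]
cork [([395.0, 211.0], 0.71, [679.0, 398.0, 20.0]), ([339.0, 198.0], 0.49, [619.0, 258.0, 20.0])]
jar [([333.0, 168.0], 0.49, [507.0, 267.0, 20.0])]
rack [([354.0, 212.0], 0.66, [671.0, 287.0, 20.0]), ([342.0, 200.0], 0.28, [625.0, 267.0, 20.0])]
side (array([459.2174522 , 710.79836695, 546.41983019]), array([ 0.1258774 , -0.79790709, -0.58949059]))
reacher [([276.0, 161.0], 0.59, [542.0, -172.0, 20.0])]
reacher_bite [([280.0, 163.0], 0.96, [527.0, -169.0, 20.0])]
cork [([211.0, 335.0], 0.69, [576.0, 400.0, 20.0]), ([157.0, 322.0], 0.68, [672.0, 392.0, 20.0]), ([209.0, 266.0], 0.67, [621.0, 254.0, 20.0])]
jar [([271.0, 282.0], 0.75, [495.0, 272.0, 20.0])]
rack [([242.0, 262.0], 0.82, [559.0, 233.0, 20.0])]
wrist (array([623.27184449,  67.21915584, 373.43476541]), array([-2.93709909e-04, -2.68546354e-01, -9.63266718e-01]))
reacher [([208.0, 267.0], 0.87, [555.0, -139.0, 20.0])]
reacher_bite [([209.0, 270.0], 0.81, [557.0, -143.0, 20.0])]
cork []
jar []
rack []
0.9 [[-3.03941510e-06  9.99999999e-01 -4.73188798e-05]
 [ 9.99999999e-01  3.03699798e-06 -5.10814645e-05]
 [-5.10813207e-05 -4.73190350e-05 -9.99999998e-01]] 85.25870320476459
```

View pics/scene0.png

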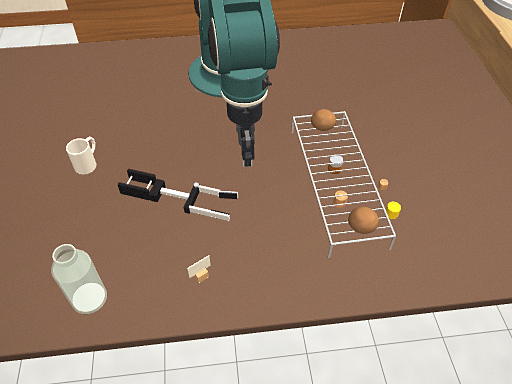

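View pics/side0.png

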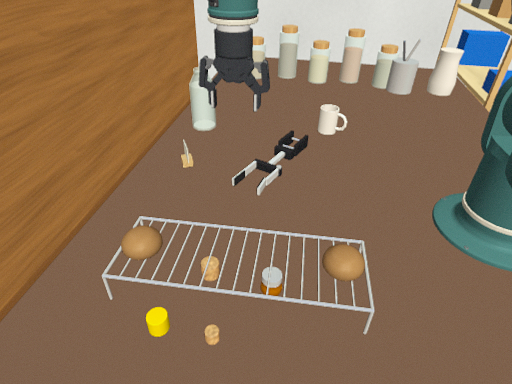

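Scene view: the reacher has its grip at about (140,186) and its jaw tips at about (235,205). The rack's front is its left edge. Cork candidates in the side view are a brown one under the rack (209,267), a small brown one behind the rack (211,335) and a yellow cylinder (157,322). I choose the brown one under the rack, since it is larger than the other brown one and not yellow. The jar is at (271,282). I'll check this in close crops and measure.

```bash
python3 - <<'E'
from h import *
a=cv2.imread('pics/side0.png')[205:355,90:390]; b=cv2.imread('pics/scene0.png')[150:240,110:260]
a=cv2.resize(a,(800,400),interpolation=cv2.INTER_CUBIC)
cv2.imwrite('pics/c1.png',a)
w=cv2.imread('pics/wrist0.png'); cv2.imwrite('pics/c2.png',cv2.resize(w,(768,576)))
cv2.imwrite('pics/c3.png',cv2.resize(b,(750,450),interpolation=cv2.INTER_CUBIC))
E
```

```text
(no output)
```

View pics/c1.png

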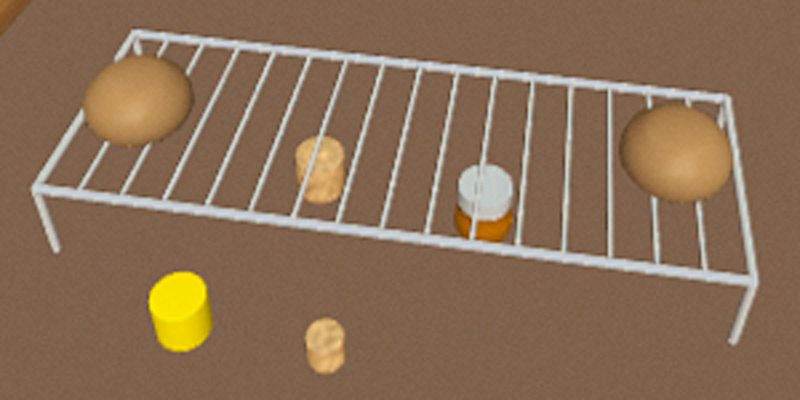

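View pics/c2.png

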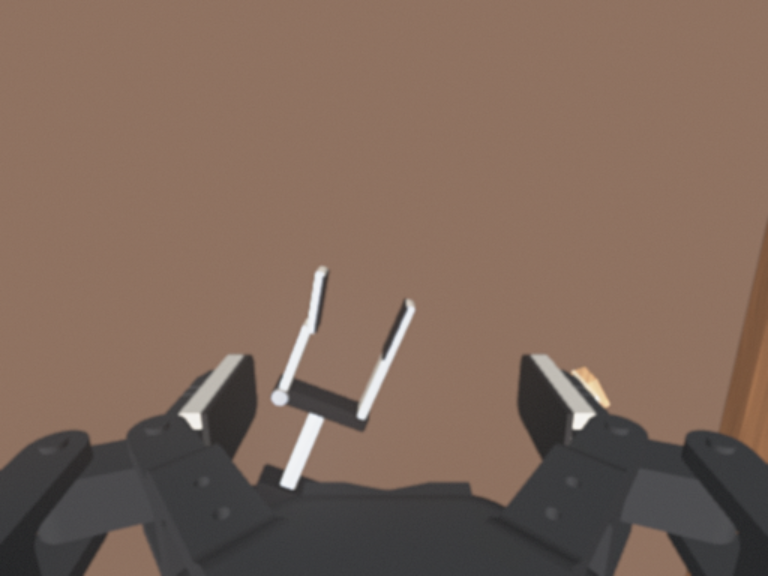

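View pics/c3.png

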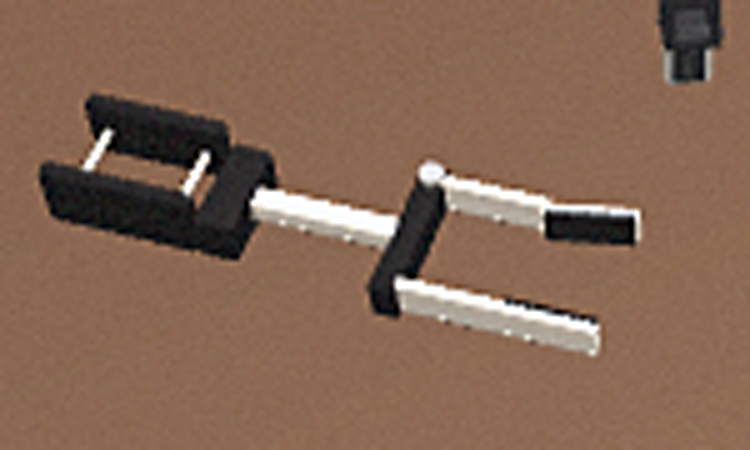

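Crops: the cork is at about (320,168) in c1, clearly larger than the small brown one at (325,345); the yellow one is at (180,310) and the jar at (485,203). The reacher's trigger bar and hinged jaw are on the robot's side, and its fixed handle is on the far side. Now I'll solve the poses.

```bash
python3 - <<'E'
from h import *
from scipy.optimize import least_squares as LS
S=robot.calibration('side');C=robot.calibration('scene');W=robot.calibration('wrist')
u=lambda x,y:(90+x*.375,205+y*.375)
for n,p,z in [('cork top',(320,150),34),('cork base',(322,190),0),('small top',(325,331),22),('jar top',(486,178),44),('fL',(133,34),64),('fR',(728,97),64),('bL',(38,188),64),('bR',(753,280),64)]:
    print(n,onz(S,u(*p),z).round(1))
print('cork scene',onz(C,(341,196),25).round(1),'fl/fr scene',[onz(C,p,64).round() for p in [(294,117),(331,242),(347,112),(394,234)]])
v=lambda x,y:(110+x/5,150+y/5)
mod=np.array([[-42.5,-26.5,42],[-42.5,26.5,42],[280,-44,26],[280,44,26]])
oc=np.array([v(48,167),v(95,98),v(600,322),v(638,210)])
ow=np.array([(410/1.5,302/1.5),(322/1.5,268/1.5)])
def pts(q):
    c,s=np.cos(q[2]),np.sin(q[2]);return mod@np.array([[c,-s,0],[s,c,0],[0,0,1]]).T+[q[0],q[1],0]
f=lambda q:np.r_[(proj(C,pts(q))-oc).ravel(),(proj(W,pts(q)[2:])-ow).ravel()]
r=LS(f,[550,-300,1.4]);print(r.x[:2],np.degrees(r.x[2]),r.fun.round(1));q=r.x
print('bite',q[:2]+250*np.array([np.cos(q[2]),np.sin(q[2])]))
s0=robot.sense();print(s0['eef_pos'])
E
```

```text
cork top [618.1 255.4  34. ]
cork base [616.2 263.7   0. ]
small top [577.4 389.8  22. ]
jar top [494.  267.6  44. ]
fL [787.8 190.9  64. ]
fR [325.5 173.1  64. ]
bL [780.9 349.5  64. ]
bR [322.3 334.5  64. ]
cork scene [616.  263.9  25. ] fl/fr scene [array([328., 181.,  64.]), array([784., 193.,  64.]), array([325., 347.,  64.]), array([779., 353.,  64.])]
[ 502.14933783 -288.4998401 ] 68.0094193747785 [-0.9 -0.8 -2.1 -0.9 -0.7  1.5  1.  -1.   4.2  1.1 -3.8 -2. ]
bite [595.76287787 -56.68848335]
[ 6.24993289e+02 -1.47461561e-04  1.94674952e+02]
```

Cork at (617,259) and jar at (494,268), 123 mm apart. The rack front is at y≈184 and its yaw is about 2°. The reacher's origin is about (502,-288) with yaw about 68°. I'll hover over the grip and check.

```bash
python3 -m creep '[[[0,0,6],[-0.036,-0.015,0],0],[[0,0,12],[-0.072,-0.031,0],0],[[0,0,17],[-0.108,-0.046,0],0],[[0,0,22],[-0.144,-0.062,0],0],[[0,0,22],[-0.18,-0.077,0],0],[[0,0,22],[-0.216,-0.092,0],0],[[0,0,22],[-0.252,-0.108,0],0],[[0,0,22],[-0.288,-0.123,0.02],0],[[0,0,22],[-0.288,-0.123,0.05],0],[[0,0,22],[-0.288,-0.123,0.05],0],[[0,0,22],[-0.288,-0.123,0.05],0]]'
python3 - <<'E'
from h import *
s=robot.sense();print(s['time'],s['eef_pos'].round(1) if hasattr(s['eef_pos'],'round') else s['eef_pos'],s['force'])
grab('wrist','w1'); grab('side','s1'); grab('scene','sc1')
a=cv2.imread('pics/w1.png'); b=cv2.imread('pics/sc1.png')[150:240,110:260]
b=cv2.resize(b,(512,307),interpolation=cv2.INTER_CUBIC)
cv2.imwrite('pics/m1.png',cv2.resize(np.vstack([a]),None,fx=1.5,fy=1.5))
E
```

```text
time: 1.82
eef_pos: [501.4, -287.7, 144.1]
tcp_rot: [[0.375, 0.927, -0.002], [0.927, -0.375, 0.001], [0.0, -0.002, -1.0]]
force: [0.8, 0.2, 0.5]
finger_gap: 85.5
1.8167 [ 501.4 -287.7  144.1] [0.76220811 0.15585571 0.49767585]
```

View pics/m1.png

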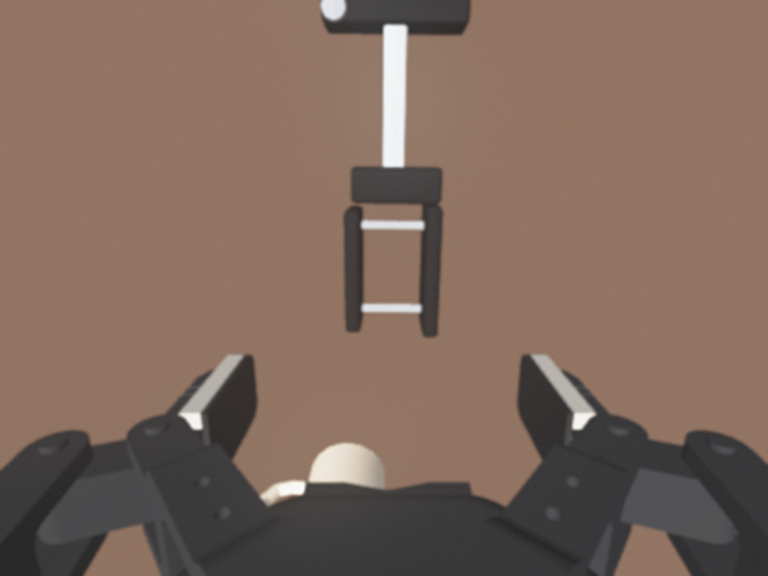

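The wrist view shows the grip straight ahead, with the bars at columns 353 and 431 and rows 207–335. It is almost aligned. Next I'll compute the offset.

```bash
python3 - <<'E'
from h import *
W=robot.calibration('wrist');s=robot.sense();R=np.array(s['tcp_rot']);e=np.array(s['eef_pos'])
for n,p,z in [('trig rear',(353,330),42),('hand rear',(430,335),42),('trig fr',(353,208),42),('hand fr',(433,207),42),('shaft a',(393,165),30),('shaft b',(395,27),30)]:
    P=onz(W,(p[0]/1.5,p[1]/1.5),z);print(n,P.round(1),'tool xyz',(R.T@(P-e)).round(1))
E
```

```text
trig rear [ 464.3 -319.2   42. ] tool xyz [-44.1 -24.5 104.2]
hand rear [ 512.2 -342.4   42. ] tool xyz [-47.8  28.6 104.3]
trig fr [ 496.9 -242.7   42. ] tool xyz [ 39.  -22.7 104.2]
hand fr [ 544.4 -261.2   42. ] tool xyz [ 39.6  28.2 104.3]
shaft a [ 530.5 -227.8   30. ] tool xyz [ 65.4   2.8 116.2]
shaft b [ 561.1 -154.2   30. ] tool xyz [145.1   3.7 116.3]
```

```bash
python3 -m creep '[[[0,0,0],[-0.003,0.0025,0.03],0],[[0,0,0],[-0.003,0.0025,0.06],0],[[0,0,0],[-0.003,0.0025,0.09],0],[[0,0,0],[-0.003,0.0025,0.115],0],[[0,0,0],[-0.003,0.0025,0.132],0],[[0,0,0],[-0.003,0.0025,0.132],0],[[0,0,0],[-0.003,0.0025,0.132],0.15],[[0,0,0],[-0.003,0.0025,0.132],0.3],[[0,0,0],[-0.003,0.0025,0.132],0.3],[[0,0,0],[-0.003,0.0025,0.132],0.3],[[0,0,0],[-0.003,0.0025,0.132],0.3],[[0,0,0],[-0.003,0.0025,0.132],0.3]]' 25
```

```text
time: 2.97
eef_pos: [503.4, -291.8, 13.3]
tcp_rot: [[0.375, 0.927, 0.001], [0.927, -0.375, -0.0], [-0.0, 0.001, -1.0]]
force: [0.6, -0.1, 0.1]
finger_gap: 59.7
```

```bash
python3 -m creep '[[[0,0,-1],[0.008,0.0025,0],0.3],[[0,0,-3],[0.024,0.0075,0],0.3],[[0,0,-5],[0.04,0.013,0],0.3],[[0,0,-7],[0.056,0.018,0],0.3],[[0,0,-9],[0.072,0.023,0],0.3],[[0,0,-11],[0.088,0.028,0],0.3],[[0,0,-13],[0.104,0.033,0],0.3],[[0,0,-15.5],[0.12,0.038,0],0.3],[[0,0,-18],[0.136,0.043,0],0.3],[[0,0,-20],[0.152,0.048,0],0.3],[[0,0,-22],[0.168,0.054,0],0.3],[[0,0,-23],[0.176,0.056,0],0.3]]'
python3 -m creep '[[[0,0,0],[0,0,0],0.3],[[0,0,0],[0,0,0],0.3]]'
python3 - <<'E'
from h import *
grab('wrist','w2'); grab('side','s2')
a=cv2.imread('pics/w2.png'); b=cv2.imread('pics/s2.png')
b=b[120:370,60:400]
cv2.imwrite('pics/m2.png',np.hstack([a[:,50:450],cv2.resize(b,(400,294)).copy() if 0 else cv2.copyMakeBorder(cv2.resize(b,(400,294)),0,90,0,0,0)]))
E
```

```text
time: 3.97
eef_pos: [622.9, -146.9, 12.7]
tcp_rot: [[-0.023, 1.0, 0.001], [1.0, 0.023, 0.001], [0.001, 0.001, -1.0]]
force: [0.0, -1.2, 0.4]
finger_gap: 59.8
time: 4.13
eef_pos: [620.8, -149.6, 12.5]
tcp_rot: [[-0.017, 1.0, -0.001], [1.0, 0.017, -0.0], [-0.0, -0.001, -1.0]]
force: [0.2, -0.4, -0.7]
finger_gap: 59.8
```

View pics/m2.png

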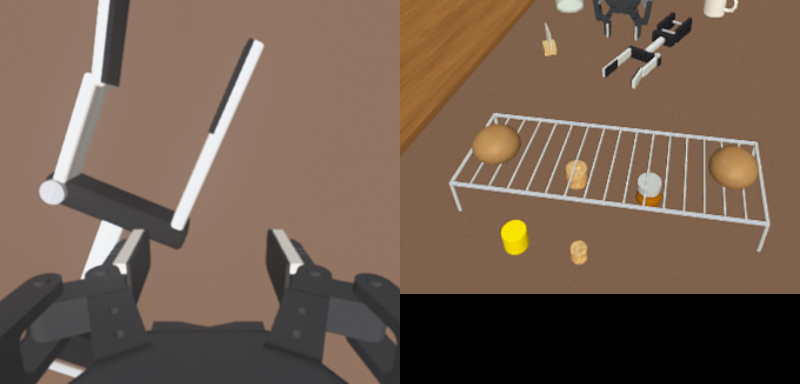

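The wrist view shows the reacher still turned about 22° to the gripper, so it slipped out instead of following. I'll check where it is now.

```bash
python3 - <<'E'
from h import *
W=robot.calibration('wrist');S=robot.calibration('side')
for n,p,z in [('pivot',(103,190),26),('bar R end',(230,228),26),('fixed tip',(308,42),26)]:
    print(n,onz(W,p,z).round(1))
# predicted from the first fit (502,-288,68.5)
c,s=np.cos(np.radians(68.3)),np.sin(np.radians(68.3))
for n,m in [('tip',(280,-46)),('o',(0,0))]: print(n,502+c*m[0]-s*m[1],-289+s*m[0]+c*m[1])
for l,x in [('fixed tip s2',(60+205*.85,120+73*.85)),('hinge tip s2',(60+235*.85,120+84*.85)),('fixed tip s0',(236,181)),('hinge tip s0',(262,190))]: print(l,onz(S,x,26).round())
a=robot.grab_frame('scene')[:,:,::-1][120:240,90:290]; b=robot.grab_frame('side')[:,:,::-1][0:200,170:350]
cv2.imwrite('pics/m3.png',np.hstack([cv2.resize(a,(500,300),interpolation=2),cv2.resize(b,(270,300),interpolation=2)]))
print(robot.sense()['force'],robot.sense()['time'])
E
```

```text
pivot [ 527.6 -130.8   26. ]
bar R end [ 601.8 -153.6   26. ]
fixed tip [642.9 -50.1  26. ]
tip 648.2691903272388 -45.8512308050604
o 502.0 -289.0
fixed tip s2 [635. -35.  26.]
hinge tip s2 [562.  -6.  26.]
fixed tip s0 [631. -40.  26.]
hinge tip s0 [557. -14.  26.]
[-0.47223364  0.608709    0.21355946] 4.3333
```

View pics/m3.png

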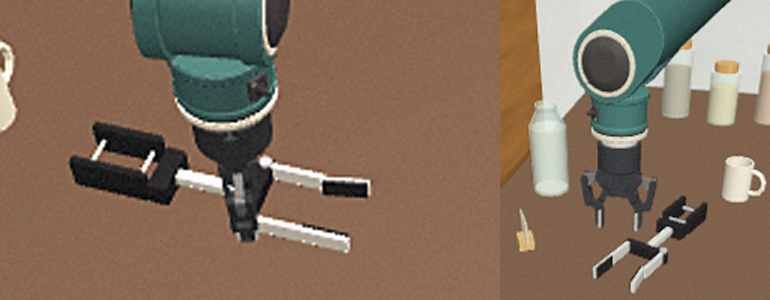

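```bash
python3 - <<'E'
from h import *
C=robot.calibration('scene');S=robot.calibration('side')
for z in (12,25,40,60): print(z,'scene finger R',onz(C,(188,216),z).round(),'side tips',onz(S,(170+600*0+ (600-500)/1.5,227/1.5),z).round(),onz(S,(170+(636-500)/1.5,227/1.5),z).round())
print('reacher fixed-handle rear top scene',onz(C,(90+76/2.5,120+160/2.5),42), 'trig rear',onz(C,(90+98/2.5,120+125/2.5),42),'was',onz(C,(119.6,183.4),42),onz(C,(129,169.6),42))
print(proj(C,[[591,-150,25],[651,-150,25],[621,-150,12]]))
print(robot.grip_point_offset, {k:np.round(v,2) for k,v in robot.sense().items()})
E
```

```text
12 scene finger R [ 625. -155.   12.] side tips [ 669. -221.   12.] [ 597. -237.   12.]
25 scene finger R [ 635. -154.   25.] side tips [ 664. -199.   25.] [ 593. -214.   25.]
40 scene finger R [ 646. -153.   40.] side tips [ 658. -172.   40.] [ 589. -187.   40.]
60 scene finger R [ 661. -151.   60.] side tips [ 651. -138.   60.] [ 584. -152.   60.]
reacher fixed-handle rear top scene [ 516.52924153 -332.92317796   42.        ] trig rear [ 467.34884033 -311.25550994   42.        ] was [ 514.09042503 -335.22405883   42.        ] [ 465.75844292 -311.8810371    42.        ]
[[188.85561825 202.90928644]
 [189.63338237 220.88021336]
 [189.72786761 214.66190859]]
-18.700000000000003 {'time': np.float64(4.33), 'qpos': array([ 9.12, 37.36,  2.39, 97.51, -2.  , 45.19, 13.34]), 'joint_vel': array([-0.12, -0.02, -0.19, -0.07,  0.11,  0.01,  0.04]), 'effort': array([-3.800e-01, -9.830e+01,  2.410e+00, -3.444e+01,  1.000e-02,
        0.000e+00, -0.000e+00]), 'eef_pos': array([ 620.49, -150.57,   12.72]), 'tcp_rot': array([[-0.02,  1.  , -0.  ],
       [ 1.  ,  0.02, -0.  ],
       [-0.  , -0.  , -1.  ]]), 'force': array([-0.47,  0.61,  0.21]), 'moment': array([-0.03,  0.02, -0.01]), 'finger_gap': np.float64(59.7)}
```

Triangulating the fingertips in both views puts them about 35 mm higher than the reported z implies, which explains the missed grip. I'll check whether that bias was already there in the start picture.

```bash
python3 - <<'E'
from h import *
C=robot.calibration('scene');S=robot.calibration('side')
def ony(cal,p,y):
    c,d=ray(cal,p);return c+d*(y-c[1])/d[1]
print('start tips',ony(S,(213,106),0).round(),ony(S,(256,109),0).round())
print('scene tip start (248,164) x=668:',[onz(C,(248,164),z).round() for z in (180,200,220,240)])
print('now',ony(S,(236.7,151),-150).round(),ony(S,(260.7,151),-150).round())
a=cv2.imread('pics/s1.png')[0:180,180:340]; b=robot.grab_frame('side')[:,:,::-1][60:180,190:310]
cv2.imwrite('pics/m4.png',np.hstack([cv2.resize(a,(320,360),interpolation=2),cv2.resize(b,(360,360),interpolation=2)]))
E
```

```text
start tips [672.   0. 246.] [575.   0. 248.]
scene tip start (248,164) x=668: [array([609.,  10., 180.]), array([627.,   8., 200.]), array([646.,   6., 220.]), array([664.,   4., 240.])]
now [ 653. -150.   54.] [ 584. -150.   62.]
```

View pics/m4.png

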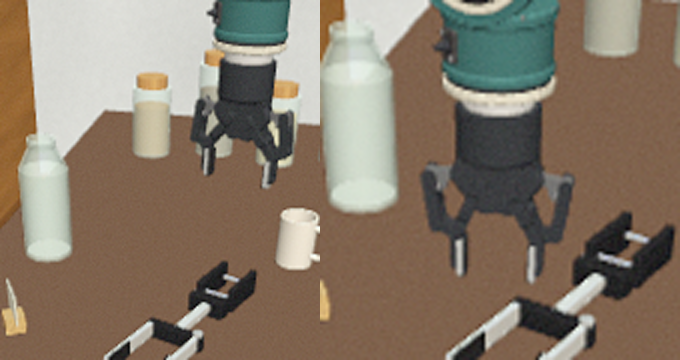

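The start picture shows the same thing: tips at z≈247 where 208 was expected. So the fingers really sit about 37 mm higher than reported, and I'll correct z by that amount. I'll go back over the grip and descend in steps, watching the force.

```bash
python3 -m creep '[[[0,0,0],[0,0,-0.03],0],[[0,0,6],[-0.02,-0.018,-0.03],0],[[0,0,12],[-0.045,-0.04,-0.03],0],[[0,0,18],[-0.07,-0.06,-0.03],0],[[0,0,23.5],[-0.095,-0.082,-0.03],0],[[0,0,23.5],[-0.12,-0.103,-0.03],0],[[0,0,23.5],[-0.14,-0.12,-0.03],0],[[0,0,23.5],[-0.14,-0.12,-0.015],0],[[0,0,23.5],[-0.14,-0.12,0],0],[[0,0,23.5],[-0.14,-0.12,0],0]]'
python3 -m creep '[[[0,0,0],[0,0,0.005],0],[[0,0,0],[0,0,0.01],0],[[0,0,0],[0,0,0.015],0],[[0,0,0],[0,0,0.018],0],[[0,0,0],[0,0,0.018],0]]'
python3 - <<'E'
from h import *
grab('wrist','w3',None,1.0);grab('side','s3');grab('scene','sc3')
a=cv2.imread('pics/w3.png');b=cv2.imread('pics/s3.png')[50:200,190:340];c=cv2.imread('pics/sc3.png')[110:230,80:230]
cv2.imwrite('pics/m5.png',np.vstack([np.hstack([cv2.resize(b,(380,380),interpolation=2),cv2.resize(c,(400,380),interpolation=2)]),np.hstack([cv2.resize(a,(293,220)),np.zeros((220,487,3),np.uint8)])]))
E
```

```text
time: 5.22
eef_pos: [501.7, -291.6, 10.7]
tcp_rot: [[0.384, 0.923, -0.003], [0.923, -0.384, 0.001], [0.0, -0.003, -1.0]]
force: [-0.0, -0.6, -0.8]
finger_gap: 85.0
time: 5.63
eef_pos: [503.3, -291.3, -5.8]
tcp_rot: [[0.382, 0.924, -0.001], [0.924, -0.382, 0.0], [-0.0, -0.001, -1.0]]
force: [0.1, -0.8, -0.3]
finger_gap: 85.7
```

View pics/m5.png

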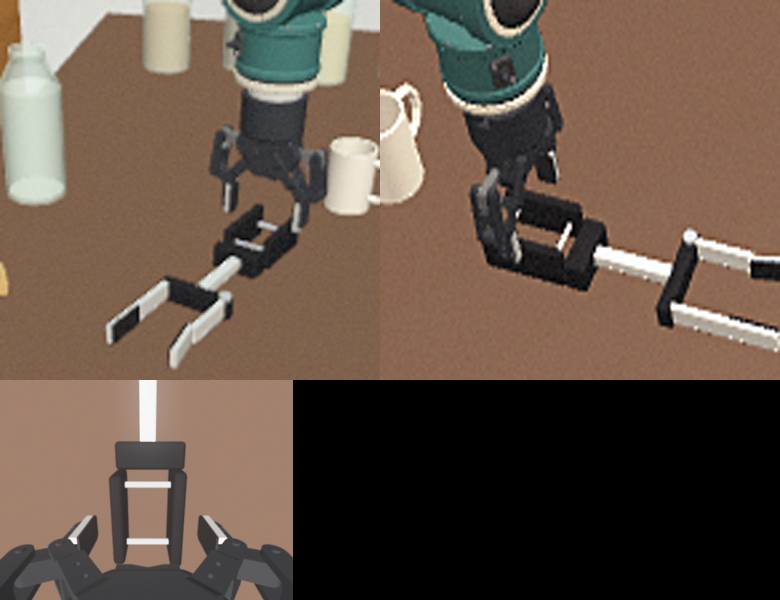

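```bash
python3 - <<'E'
from h import *
W=robot.calibration('wrist');s=robot.sense();R=np.array(s['tcp_rot']);e=np.array(s['eef_pos'])
print('cam',(R.T@(ray(W,(0,0))[0]-e)).round(1))
k=293/512
for n,p in [('trig rear',(120,183)),('hand rear',(178,183)),('trig fr',(118,95)),('hand fr',(178,95))]:
    P=onz(W,(p[0]/k,p[1]/k),42);print(n,P.round(1),(R.T@(P-e)).round(1))
# where does the pad tip (image) lie if at tool x=0?
for tx in (0,):
  for p in [(85,148),(212,148),(73,160),(226,160)]:
    c,d=ray(W,(p[0]/k,p[1]/k)); c=R.T@(c-e); d=R.T@d; t=(tx-c[0])/d[0]; print((c+d*t).round(1))
E
```

```text
cam [  66.6   -1.3 -178.8]
trig rear [ 462.8 -319.8   42. ] [-41.6 -26.9 -47.1]
hand rear [ 512.6 -340.4   42. ] [-41.7  27.  -47.1]
trig fr [ 496.5 -243.8   42. ] [ 41.4 -24.8 -47.1]
hand fr [ 540.7 -262.2   42. ] [ 41.4  23.  -47.1]
[  0.  -51.7 -57.1]
[  0.   50.6 -57.2]
[  0.  -54.  -74.3]
[  0.   54.1 -74.4]
```

All three views agree on the 37 mm offset: the gripper is centred on the grip but its tips are still at about 44 mm. Descending 19 mm more, then closing to 60 mm.

```bash
python3 -m creep '[[[0,0,0],[0,0,0.004],0],[[0,0,0],[0,0,0.008],0],[[0,0,0],[0,0,0.012],0],[[0,0,0],[0,0,0.016],0],[[0,0,0],[0,0,0.019],0],[[0,0,0],[0,0,0.019],0]]'
python3 -m creep '[[[0,0,0],[0,0,0],0.15],[[0,0,0],[0,0,0],0.3],[[0,0,0],[0,0,0],0.3],[[0,0,0],[0,0,0],0.3],[[0,0,0],[0,0,0],0.3],[[0,0,0],[0.005,0,0],0.3],[[0,0,0],[0.012,0,0],0.3],[[0,0,0],[0.02,0,0],0.3],[[0,0,0],[0.02,0,0],0.3],[[0,0,0],[0.02,0,0],0.3]]' 25
python3 - <<'E'
from h import *
grab('wrist','w4')
a=cv2.imread('pics/w3.png');b=cv2.imread('pics/w4.png')
# bars region shift test
for cam in ['side','scene']:
    print([(np.round(d['point']).tolist(),d['conf']) for d in robot.find_in('wrist','reacher')]);break
W=robot.calibration('wrist');s=robot.sense();print(s['force'],s['moment'])
# white cross rods: bright rows on the centre column
for im in (a,b):
    g=im[100:330,235:285].min(axis=2).mean(axis=1); print([int(i+100) for i in range(1,229) if g[i]>150 and g[i]>=g[i-1] and g[i]>=g[i+1]])
E
```

```text
time: 6.28
eef_pos: [503.1, -291.4, -25.2]
tcp_rot: [[0.383, 0.924, -0.001], [0.924, -0.383, 0.0], [0.0, -0.001, -1.0]]
force: [-0.4, 0.5, -0.3]
finger_gap: 85.4
time: 7.12
eef_pos: [511.8, -272.7, -23.6]
tcp_rot: [[0.382, 0.924, 0.001], [0.924, -0.382, -0.0], [0.0, 0.001, -1.0]]
force: [0.7, 3.4, 9.4]
finger_gap: 60.0
[([257.0, 185.0], 0.97)]
[0.95891022 2.80823357 9.35874701] [ 0.52870851 -0.13902756  0.0829887 ]
[105, 184, 284]
[104, 194, 304]
```

Force z is +9.4 N, so the fingertips are brushing the counter. I'll raise 5 mm and check that the tool follows.

```bash
python3 -m creep '[[[0,0,0],[0,0,-0.003],0.3],[[0,0,0],[0,0,-0.006],0.3],[[0,0,0],[0,0,-0.006],0.3]]'
python3 - <<'E'
from h import *
s=robot.sense();R=np.array(s['tcp_rot']);e=np.array(s['eef_pos']);print(s['force'])
b=robot.grab_frame('wrist')[:,:,::-1];W=robot.calibration('wrist');cv2.imwrite('pics/w5.png',b)
g=b[100:330,235:285].min(axis=2).mean(axis=1); r=[int(i+100) for i in range(1,229) if g[i]>150 and g[i]>=g[i-1] and g[i]>=g[i+1]];print(r)
print([(R.T@(onz(W,(258,y),30)-e)).round(1) for y in r])
E
```

```text
time: 7.47
eef_pos: [510.9, -273.2, -17.9]
tcp_rot: [[0.383, 0.924, -0.0], [0.924, -0.383, -0.0], [-0.0, -0.0, -1.0]]
force: [-0.2, 0.1, -2.6]
finger_gap: 59.8
[-0.15277557  0.1111332  -2.56005231]
[102, 105, 194, 305]
[array([ 69.3,  -1.2, -47.9]), array([ 68.1,  -1.2, -47.9]), array([ 28.4,  -1.2, -47.9]), array([-31.7,  -1.2, -47.9])]
```

The tool follows. The −2.6 N equals its weight, so it was lifted slightly. I'll release and re-grip at this height so that it lies flat, then slide it to in front of the rack.

```bash
python3 -m creep '[[[0,0,0],[0,0,0],0.15],[[0,0,0],[0,0,0],0.15],[[0,0,0],[0,0,0],0.15],[[0,0,0],[0,0,0],0.3],[[0,0,0],[0,0,0],0.3],[[0,0,0],[0,0,0],0.3],[[0,0,0],[0,0,0],0.3]]'
```

```text
time: 8.1
eef_pos: [512.3, -273.7, -17.7]
tcp_rot: [[0.383, 0.924, 0.002], [0.924, -0.383, -0.001], [-0.0, 0.002, -1.0]]
force: [4.2, -1.9, 5.5]
finger_gap: 60.0
```

```bash
python3 -m creep '[[[0,0,-1],[0.007,0.002,-0.0015],0.3],[[0,0,-3],[0.021,0.007,-0.0015],0.3],[[0,0,-5],[0.035,0.012,-0.0015],0.3],[[0,0,-7],[0.049,0.017,-0.0015],0.3],[[0,0,-9],[0.063,0.022,-0.0015],0.3],[[0,0,-11],[0.078,0.027,-0.0015],0.3],[[0,0,-13],[0.092,0.032,-0.0015],0.3],[[0,0,-15.5],[0.107,0.037,-0.0015],0.3],[[0,0,-18],[0.122,0.042,-0.0015],0.3],[[0,0,-20],[0.137,0.047,-0.0015],0.3],[[0,0,-22],[0.15,0.051,-0.0015],0.3],[[0,0,-23],[0.156,0.053,-0.0015],0.3]]'
python3 -m creep '[[[0,0,0],[0,0,0],0.3],[[0,0,0],[0,0,0],0.3]]'
python3 - <<'E'
from h import *
s=robot.sense();R=np.array(s['tcp_rot']);e=np.array(s['eef_pos']);print(s['force'])
b=robot.grab_frame('wrist')[:,:,::-1];W=robot.calibration('wrist')
g=b[100:330,235:285].min(axis=2).mean(axis=1); r=[int(i+100) for i in range(1,229) if g[i]>150 and g[i]>=g[i-1] and g[i]>=g[i+1]];print(r)
a=robot.grab_frame('side')[:,:,::-1];cv2.imwrite('pics/s6.png',a)
a=a[130:350,100:400]
cv2.imwrite('pics/m6.png',np.hstack([cv2.resize(b,(293,220)),a]) if 0 else np.hstack([cv2.resize(b,(320,240)),cv2.resize(a,(327,240)) if 0 else cv2.copyMakeBorder(a,0,20,0,0,0)])); 
S=robot.calibration('side');C=robot.calibration('scene')
for c in ('side','scene'):
  if c=='scene': robot.grab_frame(c)
  cal=robot.calibration(c)
  for l,z in (('reacher_bite',15),('cork',17)): print(c,l,[(np.round(d['point']).tolist(),round(d['conf'],2),onz(cal,d['point'],z).round().tolist()) for d in robot.find_in(c,l)])
E
```

```text
time: 9.1
eef_pos: [621.3, -146.9, -16.9]
tcp_rot: [[-0.014, 1.0, 0.0], [1.0, 0.014, 0.001], [0.001, 0.0, -1.0]]
force: [0.6, -0.3, -1.8]
finger_gap: 60.2
time: 9.27
eef_pos: [619.6, -149.4, -17.0]
tcp_rot: [[-0.008, 1.0, -0.0], [1.0, 0.008, -0.0], [-0.0, -0.0, -1.0]]
force: [-0.2, 0.8, -2.2]
finger_gap: 60.2
[-0.24908464  0.80005836 -2.18534265]
[108, 187, 192, 193, 292, 299]
side reacher_bite [([241.0, 193.0], 0.92, [610.0, -6.0, 15.0])]
side cork [([211.0, 334.0], 0.8, [577.0, 396.0, 17.0]), ([156.0, 324.0], 0.6, [674.0, 394.0, 17.0])]
scene reacher_bite [([222.0, 209.0], 0.65, [616.0, -63.0, 15.0])]
scene cork [([392.0, 209.0], 0.7, [670.0, 393.0, 17.0]), ([343.0, 196.0], 0.49, [609.0, 271.0, 17.0]), ([384.0, 185.0], 0.46, [585.0, 395.0, 17.0])]
```

View pics/m6.png

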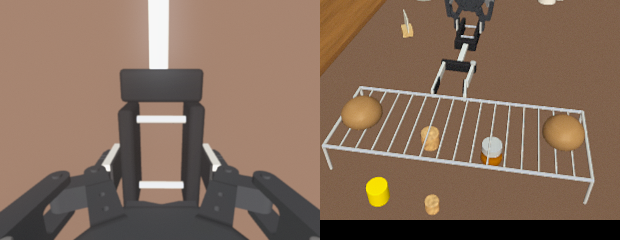

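The wrist view shows the reacher held straight. In the side view its jaws point at the cork from in front of the rack, with tips at about (215,222) and (245,227). A numeric check of the alignment comes next.

```bash
python3 - <<'E'
from h import *
S=robot.calibration('side');im=cv2.imread('pics/s6.png')
print(onz(S,(215,222),13).round(),onz(S,(245,227),13).round(), onz(S,(215,222),26).round(),onz(S,(245,227),26).round())
# expected jaw tips in side picture
print(proj(S,[[575,130,26],[660,130,26],[617,259,17],[617,100,15]]).round())
h=cv2.cvtColor(im,cv2.COLOR_BGR2HSV)
sub=h[245:290,190:235];m=(sub[...,1]>110)&(sub[...,2]>150)&(sub[...,0]<25);y,x=np.nonzero(m);print('cork px side',x.mean()+190,y.mean()+245,m.sum(),x.min()+190,x.max()+190,y.min()+245,y.max()+245,onz(S,(x.mean()+190,y.mean()+245),17).round())
C=robot.calibration('scene');h=cv2.cvtColor(robot.grab_frame('scene')[:,:,::-1].copy(),cv2.COLOR_BGR2HSV)
sub=h[183:212,325:360];m=(sub[...,1]>110)&(sub[...,2]>150)&(sub[...,0]<25);y,x=np.nonzero(m);print('scene',x.mean()+325,y.mean()+183,m.sum(),onz(C,(x.mean()+325,y.mean()+183),19).round())
E
```

```text
[647. 117.  13.] [575. 120.  13.] [642. 131.  26.] [572. 135.  26.]
[[244. 226.]
 [208. 221.]
 [211. 269.]
 [229. 218.]]
cork px side 210.23511904761904 268.1220238095238 336 201 218 256 280 [618. 258.  17.]
scene 342.63461538461536 199.0 156 [622. 268.  19.]
```

```bash
python3 - <<'E'
from h import *
im=cv2.imread('pics/s6.png');g=im[195:232,200:262].astype(int)
for r in range(195,232):
    row=im[r,200:262].astype(int); print(r,''.join('#' if p.min()>150 else ('.' if p.max()<60 else ' ') for p in row))
S=robot.calibration('side')
print(proj(S,[[617+a,131,z] for a in(-45,-33,33,45) for z in (0,26)]).round(1).tolist())
E
```

```text
195                      #### ........................ ###        
196                      ###  ........................ ### .      
197                     ####  ........................#### .      
198                     ###   ........................#### .      
199                    ####   ....................... ###  .      
200                    ####          ................####  .      
201                    ###                   ....... ####  .      
202                   ####                           ###  .       
203                   ###                           ####          
204                  ####                           ###           
205                  ###                           ####           
206                 ###                            ####           
207                 ## .                           ####           
208                 ## .                          ####            
209                ## ..                         #####            
210                ## ..                        #####             
211               ### ..    
[... 807 characters left out ...]
                ###                
224 #################                          ###                
225 ##########################                 ###                
226      ##############################        ###                
227      #        #  #############################                
228      #             #   # ############################         
229     ##             #             #############################
230     #             ##             #       # ### ###############
231    ##             #             ##             #  ## #########
[[245.4, 234.6], [245.4, 226.0], [240.3, 233.9], [240.2, 225.3], [212.3, 230.1], [211.7, 221.6], [207.2, 229.4], [206.5, 220.9]]
```

```bash
python3 - <<'E'
from h import *
s=robot.sense();R=np.array(s['tcp_rot']);e=np.array(s['eef_pos'])
b=robot.grab_frame('wrist');W=robot.calibration('wrist')
for r in (3,30,60,90):
    x=np.nonzero(b[r,180:330].min(axis=1)>200)[0]+180
    print(r,x.min(),x.max(),(R.T@(onz(W,(x.mean(),r),22)-e)).round(1),onz(W,(x.mean(),r),22).round(1))
for r in (200,240):
    print(r,''.join('.' if p.max()<75 else ' ' for p in b[r,180:330]))
f=robot.grab_frame('scene');C=robot.calibration('scene')
print(proj(C,[[617+a,131,26] for a in(-45,-33,33,45)]).round(1).tolist())
for r in range(185,226):
    print(r,''.join('#' if p.min()>140 else ('.' if p.max()<60 else ' ') for p in f[r,225:305].astype(int)))
E
```

```text
3 237 269 [110.2  -3.7 -38.8] [615.  -39.6  22. ]
30 238 269 [ 99.9  -3.5 -38.8] [615.3 -49.8  22. ]
60 238 268 [ 88.   -3.8 -38.8] [615.1 -61.7  22. ]
90 239 268 [ 75.5  -3.6 -38.8] [615.4 -74.3  22. ]
200            ...           . ................                                                                      ................. . .... .......     
240           ..................................                                                                    ..................................    
[[290.4, 187.8], [291.1, 191.2], [295.3, 210.2], [296.0, 213.8]]
185                                                                                 
186                                                                                 
187                                                                                 
188                                                                                 
189                                                                ##               
190                                                           ########              
191         
[... 2181 characters left out ...]
######          
217                        ......####################################               
218                        ...... ####################### #                         
219                        ...... ###############                                   
220                        ...... ### #                                             
221                        ......                                                   
222                         .....                                                   
223                         .                                                       
224                                                                                 
225
```

The scene and wrist views give a jaw centre of x≈615, the side view about 606, and the cork is at x≈618. I'll slide in 158 mm with a 6 mm shift in +x.

```bash
python3 -m creep '[[[0,0,0],[0.006,0.002,0],0.3],[[0,0,0],[0.018,0.004,0],0.3],[[0,0,0],[0.032,0.006,0],0.3],[[0,0,0],[0.046,0.006,0],0.3],[[0,0,0],[0.06,0.006,0],0.3],[[0,0,0],[0.074,0.006,0],0.3],[[0,0,0],[0.088,0.006,0],0.3],[[0,0,0],[0.102,0.006,0],0.3],[[0,0,0],[0.115,0.006,0],0.3],[[0,0,0],[0.125,0.006,0],0.3],[[0,0,0],[0.125,0.006,0],0.3]]'
cat > look.py <<'E'
from h import *
im=robot.grab_frame('side')[:,:,::-1].copy();S=robot.calibration('side')
h=cv2.cvtColor(im,cv2.COLOR_BGR2HSV);sub=h[150:300,150:290];m=(sub[...,1]>110)&(sub[...,2]>150)&(sub[...,0]<25)
for i in range(0,150,2):
    t=''.join('o' if m[i,j] else ('#' if im[150+i,150+j].min()>150 else ('.' if im[150+i,150+j].max()<60 else ' ')) for j in range(140))
    if 195<=150+i<=290: print(150+i,t[30:100])
E
python3 look.py
```

```text
time: 10.68
eef_pos: [624.7, -21.0, -16.9]
tcp_rot: [[-0.012, 1.0, -0.0], [1.0, 0.012, 0.001], [0.001, -0.0, -1.0]]
force: [-0.4, 0.2, -1.6]
finger_gap: 59.9
196                                           ..........................  
198                                          ..........................   
200                                           .........................   
202                                          .........###### .........    
204                                           ....... ###### .........    
206                                           ...... ###### .........     
208                                                 ######    ......      
210                                                #######                
212                                                ######                 
214                                               ######                  
216                                              #######                  
218                                             #######                   
220                                       
[... 1941 characters left out ...]
oooooooooo ##      ###      #            
274        #               ## ooooooooooooo #               ##            
276       #                # ooooooooooooo ##               #             
278      ##               # ooooooooooooo  #               ##             
280     ##               ##  oooooooooo   ##               #              
282     #                #               ##               ##              
284 #####               #                #                #               
286 #####################               ##               ##               
288       ###############################                #                
290                        ###############################
```

The cork sits between the jaws, close to the fixed one (about 1 px gap on the left, 8 px on the right). I'll shift 6 mm in +x and then advance the remaining 33 mm.

```bash
python3 -m creep '[[[0,0,0],[0,0.003,0],0.3],[[0,0,0],[0.003,0.0065,0],0.3],[[0,0,0],[0.01,0.0065,0],0.3],[[0,0,0],[0.018,0.0065,0],0.3],[[0,0,0],[0.026,0.0065,0],0.3],[[0,0,0],[0.033,0.0065,0],0.3],[[0,0,0],[0.033,0.0065,0],0.3],[[0,0,0],[0.033,0.0065,0],0.3]]'
python3 look.py
```

```text
time: 11.4
eef_pos: [630.8, 9.6, -16.8]
tcp_rot: [[-0.01, 1.0, -0.0], [1.0, 0.01, 0.0], [0.0, -0.0, -1.0]]
force: [-0.0, 0.3, -1.8]
finger_gap: 60.3
196                                       ........             ......     
198                                       .....##########     .......     
200                                       .....   ########### ......      
202                                      ..........................       
204                                     ...........................       
206                                     ..........................        
208                                     .........##   ...........         
210                                     ........ ##### ..........         
212                                     ....... ###### .........          
214                                            ####### .........          
216                                           #######         .           
218                                          #######                      
220                                          ######
[... 1932 characters left out ...]
oooooooooo #####            #            
274    ### # .             ## ooooooooooooo #####           ##            
276    #### .              # ooooooooooooo #####            #             
278    ####               # ooooooooooooo  #####           ##             
280     ##               ##   ooooooooo   # ####           #              
282     #                #               ##  ###          ##              
284 #####               #                #   ###          #               
286 #####################               ##               ##               
288       ###############################                #                
290                        ###############################
```

Jaws are around the cork with the bite at its centre. Squeezing gradually at 25 N, with a small rise to offset the pads' forward swing.

```bash
python3 -m creep '[[[0,0,0],[0,0,0],0.35],[[0,0,0],[0,0,-0.001],0.4],[[0,0,0],[0,0,-0.001],0.45],[[0,0,0],[0,0,-0.002],0.5],[[0,0,0],[0,0,-0.002],0.54],[[0,0,0],[0,0,-0.003],0.58],[[0,0,0],[0,0,-0.003],0.62]]' 26
python3 -m creep '[[[0,0,0],[0,0,0],0.7],[[0,0,0],[0,0,0],0.8],[[0,0,0],[0,0,0],0.8],[[0,0,0],[0,0,0],0.8],[[0,0,0],[0,0,0],0.8],[[0,0,0],[0,0,0],0.8]]' 26
python3 look.py
```

```text
time: 12.03
eef_pos: [631.5, 8.5, -13.3]
tcp_rot: [[-0.008, 1.0, 0.001], [1.0, 0.008, -0.0], [-0.0, 0.001, -1.0]]
force: [3.8, -0.5, 7.5]
finger_gap: 35.0
time: 12.53
eef_pos: [631.5, 8.5, -13.3]
tcp_rot: [[-0.008, 1.0, 0.001], [1.0, 0.008, -0.0], [-0.0, 0.001, -1.0]]
force: [3.9, -0.1, 6.9]
finger_gap: 34.7
196                                            ........  .......          
198                                            .... #### .......          
200                                            ....  ### ....########     
202                                           ................     #      
204                                          ........................     
206                                          ........................     
208                                         ..........   ............     
210                                         .........###### .........     
212                                          ....... ###### .........     
214                                            .....######  .........     
216                                     
[... 2093 characters left out ...]
 ##### #   ##               #            
274        #### ...  oooooo## ooo#####      #               ##            
276       # #### .    oooo## oooo ####     ##               #             
278      ##  ### .      o ##ooooo ####     #               ##             
280     ##     #         ##        ###    ##               #              
282     #                #               ##               ##              
284 #####               #                #                #               
286 #####################               ##               ##               
288       ###############################                #                
290                       ################################
```

The cork is clamped between the pads (gap 34.7 mm). Drawing it out.

```bash
python3 -m creep '[[[0,0,0],[-0.004,0,-0.001],0.8],[[0,0,0],[-0.012,0,-0.001],0.8],[[0,0,0],[-0.022,0,-0.001],0.8],[[0,0,0],[-0.033,0,-0.001],0.8],[[0,0,0],[-0.045,0,-0.001],0.8],[[0,0,0],[-0.057,0,-0.001],0.8],[[0,0,0],[-0.069,0,-0.001],0.8],[[0,0,0],[-0.081,0,-0.001],0.8],[[0,0,0],[-0.091,0,-0.001],0.8],[[0,0,0],[-0.097,0,-0.001],0.8],[[0,0,0],[-0.1,0,-0.001],0.8],[[0,0,0],[-0.1,0,-0.001],0.8]]'
python3 -m creep '[[[0,0,0],[-0.004,0,0],0.8],[[0,0,0],[-0.012,0,0],0.8],[[0,0,0],[-0.022,0,0],0.8],[[0,0,0],[-0.033,0,0],0.8],[[0,0,0],[-0.045,0,0],0.8],[[0,0,0],[-0.057,0,0],0.8],[[0,0,0],[-0.067,0,0],0.8],[[0,0,0],[-0.077,0,0],0.8],[[0,0,0],[-0.084,0,0],0.8],[[0,0,0],[-0.088,0,0],0.8],[[0,0,0],[-0.09,0,0],0.8],[[0,0,0],[-0.09,0,0],0.8]]'
python3 - <<'E'
from h import *
im=robot.grab_frame('side')[:,:,::-1].copy();cv2.imwrite('pics/s9.png',im);S=robot.calibration('side')
h=cv2.cvtColor(im,cv2.COLOR_BGR2HSV);m=((h[...,1]>110)&(h[...,2]>150)&(h[...,0]<25)).astype(np.uint8)
n,l,st,ce=cv2.connectedComponentsWithStats(m)
for i in range(1,n):
    if 40<st[i][4]<1500 and ce[i][1]>150: print(st[i],ce[i].round(),onz(S,ce[i],17).round())
print(robot.sense()['force'])
E
```

```text
time: 13.58
eef_pos: [631.7, -92.1, -12.9]
tcp_rot: [[-0.008, 1.0, -0.0], [1.0, 0.008, -0.0], [-0.0, -0.0, -1.0]]
force: [-0.2, -0.7, -0.5]
finger_gap: 34.2
time: 14.58
eef_pos: [632.6, -181.5, -12.8]
tcp_rot: [[-0.009, 1.0, -0.0], [1.0, 0.009, -0.0], [-0.0, -0.0, -1.0]]
force: [0.6, -0.7, -0.4]
finger_gap: 34.3
[118 151  21  27  69] [128. 164.] [955. -77.  17.]
[ 55 154  43  35 238] [ 75. 171.] [1078.  -10.   17.]
[182 158  12  10  68] [188. 163.] [ 791. -116.   17.]
[220 198  15  21 232] [226. 208.] [632.  64.  17.]
[  0 204  41  43 214] [ 14. 229.] [1073.  231.   17.]
[ 66 206  26  30  84] [ 79. 219.] [953. 172.  17.]
[121 226  38  34 905] [140. 242.] [785. 216.  17.]
[328 245  37  35 981] [346. 262.] [352. 191.  17.]
[  0 269  30  41 153] [ 14. 290.] [956. 377.  17.]
[268 285  14  11  92] [275. 290.] [485. 288.  17.]
[204 324  15  21 254] [212. 334.] [577. 396.  17.]
[-0.07971559 -0.25743207 -1.71597874]
```

The cork is out at about (632,64), with its edge about 100 mm in front of the rack. Releasing slowly, then lifting clear.

```bash
python3 -m creep '[[[0,0,0],[0,0,0],0.6],[[0,0,0],[0,0,0.001],0.55],[[0,0,0],[0,0,0.001],0.5],[[0,0,0],[0,0,0.002],0.45],[[0,0,0],[0,0,0.002],0.4],[[0,0,0],[0,0,0.003],0.34],[[0,0,0],[0,0,0.003],0.28],[[0,0,0],[0,0,0.003],0.22],[[0,0,0],[0,0,0.003],0.15],[[0,0,0],[0,0,0.003],0],[[0,0,0],[0,0,0.003],0],[[0,0,0],[0,0,0.003],0]]'
python3 -m creep '[[[0,0,0],[0,0,0],0],[[0,0,0],[0,0,-0.005],0],[[0,0,0],[0,0,-0.015],0],[[0,0,0],[0,0,-0.03],0],[[0,0,0],[0,0,-0.05],0],[[0,0,0],[0,0,-0.08],0],[[0,0,0],[0,0,-0.11],0],[[0,0,0],[0,0,-0.14],0],[[0,0,0],[0,0,-0.14],0],[[0,0,0],[0,0,-0.14],0]]'
python3 - <<'E'
from h import *
a=robot.grab_frame('scene')[:,:,::-1][100:270,90:420];b=robot.grab_frame('side')[:,:,::-1][50:370,100:400].copy()
cv2.imwrite('pics/m9.png',np.hstack([cv2.resize(a,(480,320),interpolation=2),b]))
im=robot.grab_frame('side')[:,:,::-1].copy();S=robot.calibration('side')
h=cv2.cvtColor(im,cv2.COLOR_BGR2HSV);m=((h[...,1]>110)&(h[...,2]>150)&(h[...,0]<25)).astype(np.uint8)
n,l,st,ce=cv2.connectedComponentsWithStats(m)
for i in range(1,n):
    if 40<st[i][4]<1500 and ce[i][1]>190 and ce[i][0]>200: print(st[i],ce[i].round(),onz(S,ce[i],17).round())
E
```

```text
time: 15.63
eef_pos: [632.7, -181.2, -15.7]
tcp_rot: [[-0.009, 1.0, 0.0], [1.0, 0.009, -0.0], [-0.0, 0.0, -1.0]]
force: [-0.3, 0.6, 0.5]
finger_gap: 85.4
time: 16.47
eef_pos: [633.8, -181.5, 127.6]
tcp_rot: [[-0.009, 1.0, 0.004], [1.0, 0.009, -0.001], [-0.001, 0.004, -1.0]]
force: [0.4, 0.5, -0.6]
finger_gap: 85.5
[220 198  15  21 262] [227. 208.] [631.  66.  17.]
[327 245  38  35 976] [346. 262.] [352. 191.  17.]
[268 285  14  11  91] [275. 290.] [485. 288.  17.]
[204 324  15  21 253] [212. 334.] [577. 396.  17.]
```

View pics/m9.png

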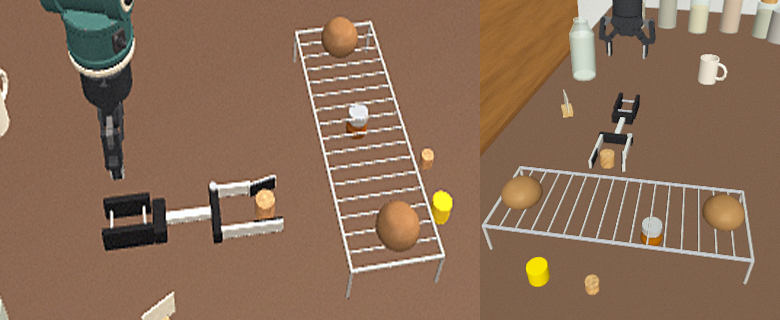

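The picture shows the cork upright and free between the open jaws, at (265,203) left and (607,158) right, well in front of the rack. The jar is in place and the gripper is clear, so I'm handing in.

```bash
python3 -c "
from cell import robot
print(robot.job_done(), robot.sense()['time'])"
```

```text
the job is handed in; nothing more can be done
the job is handed in; nothing more can be done
```

I drew the cork out with the reacher and handed the job in at about 16.5 s on the robot's clock.

**What I did:** I slid the reacher flat under the rack and squeezed the trigger at 26 N until the jaws clamped the cork (finger gap about 34 mm). I then pulled it back 190 mm, let go slowly and lifted the gripper clear.

**Last checks:** The final pictures show the cork standing free between the open jaws at about (631, 66). Its near edge is roughly 100 mm in front of the rack. The reacher lies free and flat, the jar is unmoved, and the arm is touching nothing.

**What failed or disagreed:**
- **First grip missed:** The fingertips really sit about 37 mm higher than the reported TCP height implies. The gripper closed above the bars, so the reacher stayed where it was. I confirmed the offset in the side, scene and wrist views and corrected for it.
- **Fingers touched the counter:** On the corrected descent the upward force reached about 9 N, so I raised the gripper. That lifted the reacher slightly, so I released it and gripped it again lower force on the counter.
- **Cameras disagreed on the jaws:** The side and scene cameras differed by about 9 mm on the jaw centre. I settled it from the side view once the jaws were around the cork.

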